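Lock the magnifier's swing arm with its linch pin

TASK

The swing arm of the bench magnifier is loose: lock it. Turn the hub until its linch pin finds the cross hole hidden in the post (feel for it: do not force the pin against the post), push the pin fully home through the hole, then flip the pin's sprung ring over the top of the post until it snaps down flat over the pin's end. Leave the weight, the jar, the spatula and the brush where they lie.

Things in the scene. Friction and masses are not known exactly. Their poses are not given: they have to be found in the camera images.
- post: fixed upright steel post, 28 mm thick, inside the light metal hub of the magnifier stand (grey round foot 130 mm across, turned differently each time). Origin on its vertical axis at the pin's height, 75 mm above the bench; z up; its -x axis is the stand's straight-ahead line, marked by a black rib on the foot, roughly towards the robot. Never press the post with over 20 N: feel with 5 N, slowly.
- post_top (a point): centre of the post's top, 15.5 mm above the pin's axis. The 12 mm wide cross hole for the 10 mm pin runs level through the post's axis at pin height, unseen and unmeasured, anywhere within 0.6 rad either side of the straight-ahead line. With the hub within about 0.08 rad of it the pin enters freely; elsewhere its flat tip meets the post's side after at most 4 mm of travel.
- hub (a joint): angle of the light metal hub about the post, -0.7 to 0.7 rad; 0 when the pin's head points along the straight-ahead line, growing counter-clockwise from above. 42 mm in diameter, top 11 mm above the pin's axis; the pin on one side; opposite, the 12 mm thick lens arm, level 30 mm below pin height, rising 90 mm out. Light friction (0.08 N m), stays where left; moves the pin with it.
- pin (a joint): travel of the 10 mm linch pin along the hub's radius, towards the post: 0 drawn out, 0.046 m fully home (hard stop). Level, about 2.5 N friction, stays where left. At 0 its tip is 18 mm from the post's axis (4 mm off the post's side); home, the tip is 28 mm beyond the axis, out of the hub's far side. It can be pushed by its head or by the open ring.
- ring (a joint): angle of the ring about its level hinge through the pin's head: 0 open, level, pointing straight away from the post; pi/2 standing up; pi closed, level around the hub, its end bar just past the pin's tip. Sprung over centre: before 2.44 rad the spring returns it to 0, past that it snaps to pi by itself. Moving it takes about 5 N at the end bar.
- ring_bar (a point): middle of the ring's straight end bar, the part to hold: round steel, 8 mm thick, 34 mm long, level, at right angles to the pin, 70 mm from the ring's hinge. Ring open, it is 151 mm from the post's axis with the pin drawn out, 105 mm with it home, at pin height. The ring's sides are 8 mm bars 48 mm apart inside; 54 mm free between end bar and pin head.
- pin_head (a point): middle of the flat outer end of the pin's head (a 16 mm round button), 12 mm outwards of the ring's hinge on the pin's axis; the hinge is on that axis too
- book_weight: brass book weight with a knob, 56 mm across, 54 mm high, loose; origin under its centre
- paste_jar: jar, 60 mm across, 70 mm high, loose; origin under its centre
- spatula: spatula lying flat, about 200 mm long, loose
- brush: brush lying flat, about 190 mm long, loose

How it is judged:
By the outcome, as a careful person would: the job done as asked, in the order asked, and still so for the second after the job is handed in, with the robot touching nothing.
It also fails if it takes over 67 s, if anything falls off the work surface, if the arm or the gripper's body presses on something with over 40 N, if the wrist force passes 120 N, or if a joint passes its speed limit or range.

ROBOT

A 6-joint arm with a two-finger parallel gripper is mounted at the origin on the work surface. World frame = base frame: x ahead of the robot, y to its left, z up, the work surface at z = 0. Lengths are in mm, angles in rad, forces in N, time in s.
With the tool pointing down it reaches from about 150 to 775 mm from the base axis. Payload 6.1 kg.
Tool frame: the origin (TCP) lies midway between the tips of the shut fingers; the grasp point (between the pads) lies 19 mm behind it; z points along the fingers, y is the line along which they close (so a half turn about z gives the same grasp; the last joint's range is limited). The gripper opens to 85 mm and grips with 20 to 120 N. Pads are 22 mm wide; open, the fingers measure 114 mm over their backs; the gripper's body (76 mm by 85 mm) begins 54 mm behind the grasp point. The pads swing forward as they close: fully open they stand 13 mm farther back than shut.
Start: joints at [1.289, 0.126, -0.04, 1.405, 0, 1.571], TCP at [145.988, 504.277, 231.295] pointing down, gripper open.
Joint ranges: [-2.72, 2.72], [-0.95, 1.95], [-1.27, 1.35], [-1.78, 2.02], [-1.46, 1.47], [-3.14, 3.14]. Speed limits (rad/s): [2.39, 2.39, 3.01, 3.14, 3.14, 3.14].

INTERFACE

Orientations are given as a rotation vector (axis times angle).
In Python, from workcell import r, optics, workorder gives the robot as it stands. Calls block until the motion is done:
- r.movep(position, orientation): joint-space move of the TCP to a pose.
- r.movel(position, rotation=None, velocity=150): straight line of the TCP; rotation=None keeps the orientation; velocity is the mean speed in mm/s.
- r.goto_joints(angles): joint-space move.
- r.gripper_to(opening, grasp_force=None): opening from 0.0 (shut) to 1.0 (fully open); grasp_force is the grip in N (None keeps the last); returns when the fingers have stopped.
- r.wait(seconds).
- r.ik(position, orientation): joint angles nearest the present ones, or None.
- r.read_state(): the state.
- optics.snapshot(name): name is "scene" or "top" or "wrist"; returns a dict with "img" (480x640x3 uint8, red, green, blue), "fov_y" (degrees; the focal length in pixels is half the picture's height over the tangent of half this angle, whatever the lens; pixels are square), "cx", "cy" (the principal point, pixels), "distortion" ([k1, k2, p1, p2, k3] as OpenCV has them; the pictures are not rectified), "R" (3x3) and "t" (3): a world point X has camera coordinates R X + t. Camera axes: x right, y down, z forward; pixel columns grow to the right and rows downward; lengths in mm; the calibration is good to about 2 mm. A picture is of the moment at which its call begins. There is no depth.
A pose or a line that the arm cannot do raises r.MotionError and nothing moves.
- workorder.finish_job(): hands the job in; it is judged then, once.
The state is a dict: "t": time; "qpos": joint angles; "dq": joint speeds; "joint_efforts": joint torques, N m; "position": TCP position; "tool_rot": TCP orientation; "wrist_force": force on the tool from outside, world axes, zero at the start; "torque": the same for the moment, N m; "gripper_width": opening from 0.0 (shut) to 1.0 (fully open); "finger_force": force on a finger pad.
Only numpy, scipy, OpenCV 4.12 (cv2) and the standard library are available. Lean on these libraries where they do the work, as an engineer would, in place of code of your own. Each camera call takes 0.05 s, during which the arm holds its last target. There are 200 camera calls.

## Working session

There is one attempt and no reset: what is moved stays moved. The work goes in short steps, each a Python script; the robot and the scene stay as the last script left them, time stands still between calls to the robot, and variables do not carry over. Pictures are saved under pics/ and viewed, at most 10 in all, crops included, and the job is handed in when it is done.

```bash
mkdir -p pics; ls; python3 - <<'E'
from workcell import r, optics
import cv2
for n in("scene","top"):
    s=optics.snapshot(n); cv2.imwrite(f"pics/{n}0.png",s["img"][:,:,::-1]); print(n,s["fov_y"],s["cx"],s["cy"],s["distortion"],s["R"],s["t"])
print(r.read_state())
E
```

```text
pics
scene 51.94821769765673 327.11592224996826 237.82992591945987 [-0.03304768  0.          0.          0.          0.        ] [[ 0.77772169  0.62860786  0.00106719]
 [ 0.47387991 -0.58517314 -0.65803512]
 [-0.41302156  0.5122739  -0.75298648]] [-405.23710524 -164.3130382  1269.87100054]
top 52.05644553633508 323.82834528154217 237.31605380238196 [-0.09903695  0.          0.          0.          0.        ] [[-7.93445124e-04 -9.99983411e-01  5.70501492e-03]
 [-9.91460875e-01  4.27109249e-05 -1.30404493e-01]
 [ 1.30402086e-01 -5.75976790e-03 -9.91444462e-01]] [   1.84763505  519.08417497 1088.57427376]
{'t': 0.1, 'qpos': array([ 1.28900620e+00,  1.26317897e-01, -4.04885770e-02,  1.40537771e+00,
       -1.75466735e-05,  1.57081587e+00]), 'dq': array([-0.00064703, -0.00134263,  0.00213048, -0.00052044,  0.00053141,
       -0.00119828]), 'joint_efforts': array([ 7.64420893e-04, -4.36906028e+01,  3.53605449e+01,  1.36662103e-02,
       -2.07741408e-05, -3.45322704e-06]), 'position': array([145.8970232 , 503.95480511, 230.61570133]), 'tool_rot': array([-4.41177202e-01, -3.11028087e+00,  2.16218942e-03]), 'wrist_force': array([-0.11533043,  0.01704371,  0.21035387]), 'torque': array([-0.04960964,  0.03415109,  0.02265973]), 'finger_force': 0.0, 'gripper_width': 1.002825504218817}
```

View pics/scene0.png

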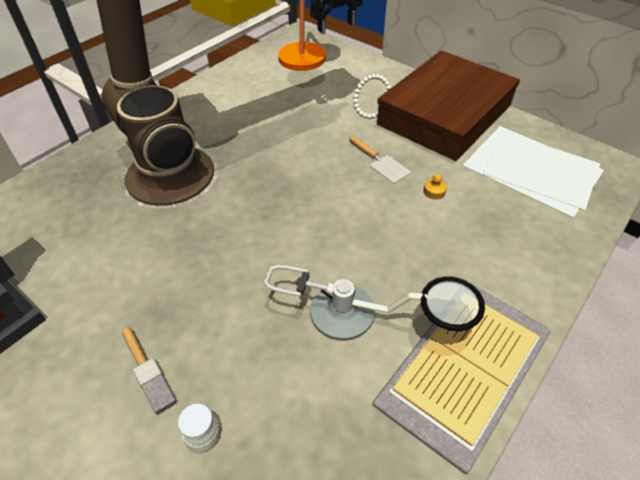

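View pics/top0.png

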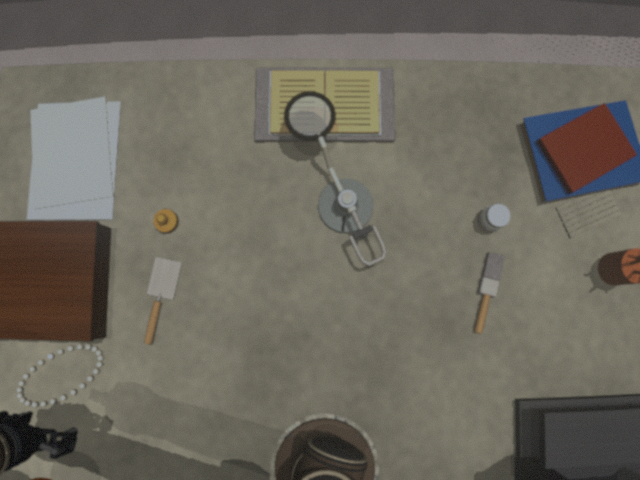

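The scene view shows the stand at about (343,300), with the ring open at (270,280). In the top view the hub is at (347,200) and the ring bar at about (372,262). I'll enlarge the stand in both views.

```bash
python3 - <<'E'
import cv2,numpy as np
a=cv2.imread("pics/top0.png")[165:285,300:420]; b=cv2.imread("pics/scene0.png")[250:350,255:385]
a=cv2.resize(a,(600,600),interpolation=cv2.INTER_CUBIC)
cv2.imwrite("pics/c1.png",a)
cv2.imwrite("pics/c2.png",cv2.resize(b,(780,600),interpolation=cv2.INTER_CUBIC))
E
```

```text
(no output)
```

View pics/c1.png

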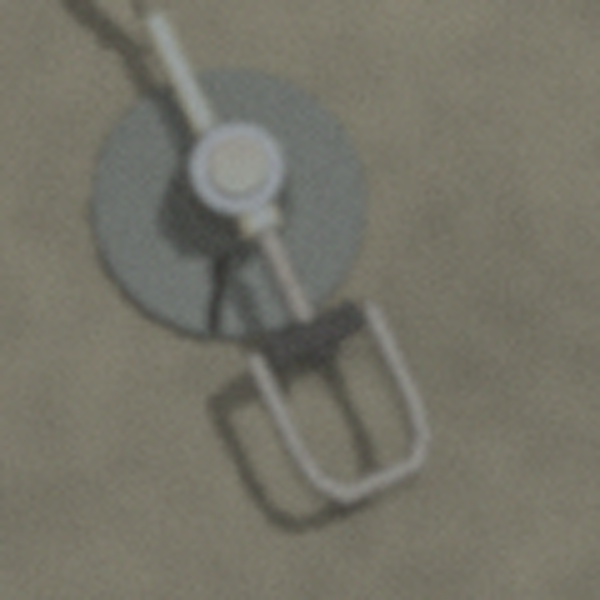

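View pics/c2.png

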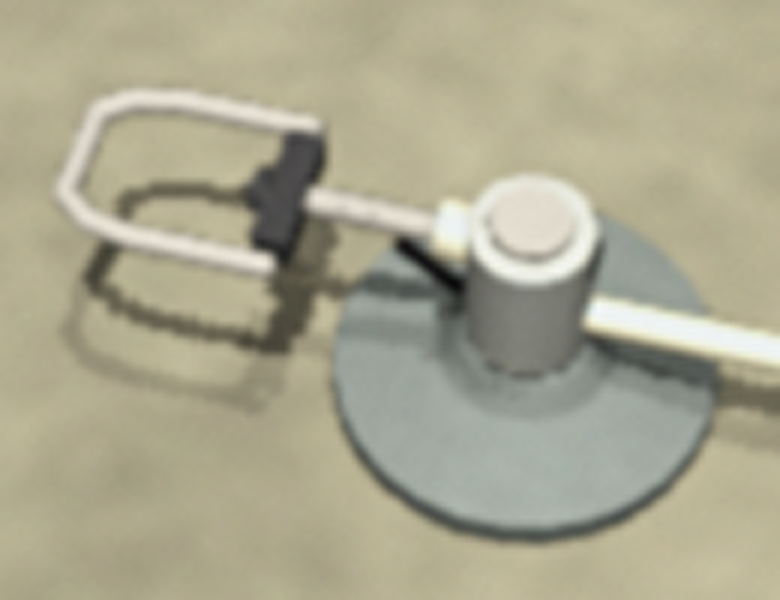

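Top crop: post top at (238,165), bar middle at (387,478), rib from (222,255) to (213,330). Scene crop: post top at (531,222), bar middle at (80,149), rib from (400,243) to (460,287).

```bash
cat > h.py <<'E'
import numpy as np, cv2
from scipy.spatial.transform import Rotation as Ro
from workcell import r, optics
def K(s):
    f=240/np.tan(np.radians(s["fov_y"])/2); return np.array([[f,0,s["cx"]],[0,f,s["cy"]],[0,0,1]])
def ray(s,p):
    q=cv2.undistortPoints(np.array([[p]],float),K(s),np.array(s["distortion"]))[0,0]
    R=np.array(s["R"]); return -R.T@np.array(s["t"]), R.T@np.array([q[0],q[1],1])
def atz(s,p,z):
    c,d=ray(s,p); return c+d*(z-c[2])/d[2]
def tri(s1,p1,s2,p2):
    A=np.zeros((3,3));b=np.zeros(3)
    for s,p in((s1,p1),(s2,p2)):
        c,d=ray(s,p); d/=np.linalg.norm(d); M=np.eye(3)-np.outer(d,d); A+=M;b+=M@c
    return np.linalg.solve(A,b)
def proj(s,X): return cv2.projectPoints(np.array([X],float),cv2.Rodrigues(np.array(s["R"]))[0],np.array(s["t"]),K(s),np.array(s["distortion"]))[0][0,0]
E
python3 - <<'E'
from h import *
s=optics.snapshot("scene");t=optics.snapshot("top")
T=lambda x,y:(300+(x-2)/5,165+(y-2)/5)
S=lambda x,y:(255+(x-2.5)/6,250+(y-2.5)/6)
print("post",atz(t,T(238,165),90.5),atz(s,S(531,222),90.5),tri(t,T(238,165),s,S(531,222)))
print("bar",atz(t,T(387,478),75),atz(s,S(80,149),75),tri(t,T(387,478),s,S(80,149)))
for z in(5,10): print("rib",atz(t,T(222,255),z),atz(t,T(213,330),z),atz(s,S(460,287),z),atz(s,S(400,243),z))
print("foot c",atz(t,T(230,203),8))
E
```

```text
post [599.53657356 -49.38974002  90.5       ] [601.65922555 -52.08471214  90.5       ] [600.20779422 -49.73274836  86.70655478]
bar [ 463.11643022 -114.58921708   75.        ] [ 462.94313559 -112.71921491   75.        ] [ 463.41089434 -113.93783573   76.53873125]
rib [574.55902529 -46.16025739   5.        ] [538.80545137 -41.70197975   5.        ] [563.79516573 -39.35408181   5.        ] [536.15717705 -38.1165422    5.        ]
rib [573.67518711 -45.92269866  10.        ] [538.07816052 -41.48394162  10.        ] [565.89186646 -42.03684218  10.        ] [538.41770614 -40.80663827  10.        ]
foot c [598.94116011 -49.95984156   8.        ]
```

```bash
cat >> h.py <<'E'
C=np.array([600.2,-50.2])      # post axis
PHI0=np.pi-0.149               # straight-ahead azimuth
SG=-1
def rot(phi):
    y=SG*np.array([np.cos(phi),np.sin(phi),0]); z=np.array([0,0,-1.]); return Ro.from_matrix(np.c_[np.cross(y,z),y,z]).as_rotvec()
def pose(a,rad,z=75):          # hub angle, bar radius, bar height -> TCP pose
    phi=PHI0+a; return np.array([C[0]+rad*np.cos(phi),C[1]+rad*np.sin(phi),z-19]),rot(phi)
def F(a,n=3):                  # (radial outward, tangential, up) wrist force
    f=np.mean([r.read_state()["wrist_force"] for _ in range(n)],0); p=PHI0+a
    return np.array([f[0]*np.cos(p)+f[1]*np.sin(p),-f[0]*np.sin(p)+f[1]*np.cos(p),f[2]])
E
python3 - <<'E'
import h; from h import *
b=np.array([463.1,-113.9]); d=b-C; a=np.arctan2(d[1],d[0])%(2*np.pi)-PHI0; print("hub",a,np.hypot(*d))
s=optics.snapshot("scene");t=optics.snapshot("top"); print("lens",tri(t,(310,117),s,(452,302)))
for sg in(-1,1):
    h.SG=sg
    for x in(.6,0,-.6):
        for rad,z in((151,200),(105,75),(35,145),(-22,117)):
            q=r.ik(*pose(x,rad,z)); print(sg,x,rad,None if q is None else np.round(q,2))
E
```

```text
hub 0.5839487726427364 151.1757255646554
lens [780.51644978  33.6484829  106.37975291]
-1 0.6 151 [-0.24  0.04 -0.24  1.29  0.    0.87]
-1 0.6 105 [-0.19  0.17 -0.38  1.02  0.    0.93]
-1 0.6 35 [-0.11  0.23 -0.14  1.2   0.    1.01]
-1 0.6 -22 [-0.07  0.34 -0.07  1.17  0.    1.05]
-1 0 151 [-0.06 -0.01 -0.29  1.29  0.    1.66]
-1 0 105 [-0.07  0.14 -0.42  1.02  0.    1.65]
-1 0 35 [-0.08  0.22 -0.15  1.19  0.    1.64]
-1 0 -22 [-0.09  0.34 -0.06  1.17  0.    1.63]
-1 -0.6 151 [ 0.11  0.07 -0.21  1.29  0.    2.43]
-1 -0.6 105 [ 0.04  0.18 -0.36  1.02  0.    2.36]
-1 -0.6 35 [-0.05  0.24 -0.13  1.2   0.    2.27]
-1 -0.6 -22 [-0.11  0.33 -0.07  1.17  0.    2.21]
1 0.6 151 [-0.24  0.04 -0.24  1.29  0.   -2.27]
1 0.6 105 [-0.19  0.17 -0.38  1.02  0.   -2.21]
1 0.6 35 [-0.11  0.23 -0.14  1.2   0.   -2.14]
1 0.6 -22 [-0.07  0.34 -0.07  1.17  0.   -2.09]
1 0 151 [-0.06 -0.01 -0.29  1.29  0.   -1.48]
1 0 105 [-0.07  0.14 -0.42  1.02  0.   -1.49]
1 0 35 [-0.08  0.22 -0.15  1.19  0.   -1.5 ]
1 0 -22 [-0.09  0.34 -0.06  1.17  0.   -1.51]
1 -0.6 151 [ 0.11  0.07 -0.21  1.29  0.   -0.71]
1 -0.6 105 [ 0.04  0.18 -0.36  1.02  0.   -0.78]
1 -0.6 35 [-0.05  0.24 -0.13  1.2   0.   -0.87]
1 -0.6 -22 [-0.11  0.33 -0.07  1.17  0.   -0.93]
```

```bash
python3 - <<'E'
from h import *
a=0.584
p,o=pose(a,151,190); r.movep(p,o); r.gripper_to(0.45)
p,o=pose(a,151,75); r.movel(p,o,velocity=120)
print(F(a)); t0=r.read_state(); print(t0["t"],t0["position"]-p)
s=optics.snapshot("wrist"); cv2.imwrite("pics/w1.png",s["img"][:,:,::-1])
s=optics.snapshot("scene"); cv2.imwrite("pics/s1.png",cv2.resize(s["img"][210:350,220:400,::-1],(770,600)))
E
```

```text
[-0.36722119 -0.60055293  0.6518796 ]
4.4083 [ 0.54072551 -0.14914092  0.70527283]
```

View pics/w1.png

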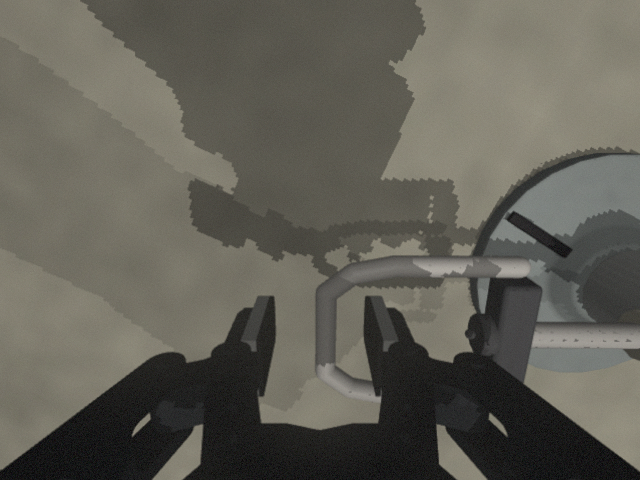

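The fingers straddle the bar (column 326, fingers at 265 and 372), well centred. Next I grip and feel for the post at the first angle.

```bash
python3 - <<'E'
from h import *
a=0.584
f0=F(a); r.gripper_to(0.0,40); s=r.read_state(); print(s["gripper_width"],s["finger_force"],F(a))
rad=151
for i in range(9):
    rad-=0.75; r.movel(*pose(a,rad),velocity=10); f=F(a)-f0
    print(round(rad,2),np.round(f,2),np.round(np.hypot(*(r.read_state()["position"][:2]-C)),2))
    if f[0]>6: break
print(r.read_state()["t"])
E
```

```text
0.07567886244505304 38.94430875778198 [-5.90707708  1.41572673 -0.47326519]
150.25 [-5.29  0.19  0.46] 149.1
149.5 [-4.59  0.11  1.23] 149.1
148.75 [0.29 0.96 4.05] 149.03
148.0 [2.63 1.2  4.19] 148.7
147.25 [2.67 1.13 4.68] 147.51
146.5 [2.99 1.28 4.21] 146.5
145.75 [0.6  0.87 4.28] 145.66
145.0 [3.65 0.92 4.56] 145.05
144.25 [5.43 0.68 6.04] 144.9
7.15
```

```bash
python3 - <<'E'
from h import *
a=0.584; con=145.0
r.movel(*pose(a,147),velocity=20)
found=False
while a>-0.66 and not found:
    a-=0.11; r.movel(*pose(a,con+2),velocity=50)
    rad=con+0.8
    while True:
        r.movel(*pose(a,rad),velocity=12); f=F(a); m=np.hypot(*(r.read_state()["position"][:2]-C))
        if f[0]>5.3: con=m; r.movel(*pose(a,con+2),velocity=20); break
        if rad<con-3: found=True; break
        rad-=0.6
    print(round(a,3),round(rad,2),round(m,2),np.round(f,2),round(r.read_state()["t"],1),found)
E
```

```text
0.474 142.8 144.69 [6.46 1.15 6.79] 9.8 False
0.364 141.89 144.27 [7.31 0.33 9.09] 12.3 False
0.254 141.47 143.46 [6.61 0.05 7.85] 14.9 False
0.144 140.06 140.85 [ 2.35 -0.56  6.22] 17.4 True
```

```bash
python3 - <<'E'
from h import *
a=0.144; rad=140.06
while rad>132:
    rad-=1; r.movel(*pose(a,rad),velocity=15); f=F(a); s=r.read_state(); m=np.hypot(*(s["position"][:2]-C))
    print(round(rad,2),round(m,2),np.round(f,2),np.round(s["position"]-pose(a,rad)[0],2)[2])
    if f[0]>6.5: break
print(s["t"])
E
```

```text
139.06 139.82 [ 2.58 -0.63  4.99] -0.24
138.06 138.78 [ 2.06 -1.05  4.4 ] -0.24
137.06 137.8 [ 2.12 -0.16  6.22] -0.23
136.06 136.78 [0.99 0.55 6.2 ] -0.24
135.06 135.8 [ 1.75 -0.72  5.65] -0.24
134.06 134.76 [1.5  0.61 5.58] -0.22
133.06 133.77 [0.59 0.08 5.5 ] -0.23
132.06 132.79 [ 2.43 -0.74  5.03] -0.23
131.06 131.79 [ 1.65 -0.76  4.8 ] -0.23
19.6333
```

```bash
python3 - <<'E'
from h import *
a=0.144; rad=131.06
while rad>96:
    rad-=4 if rad>107 else 0.8; r.movel(*pose(a,rad),velocity=25); f=F(a); s=r.read_state(); m=np.hypot(*(s["position"][:2]-C))
    print(round(rad,2),round(m,2),np.round(f,2))
    if f[0]>12 or (rad>107 and f[0]>7): break
print(s["t"],s["torque"])
s=optics.snapshot("scene"); cv2.imwrite("pics/s2.png",cv2.resize(s["img"][210:350,220:400,::-1],(770,600)))
E
```

```text
127.06 127.44 [ 1.15 -0.12  5.37]
123.06 123.43 [-0.07 -0.44  6.33]
119.06 119.39 [1.11 0.14 4.08]
115.06 115.44 [ 1.23 -0.88  5.72]
111.06 111.38 [ 0.51 -1.4   4.86]
107.06 107.42 [0.72 0.4  5.58]
103.06 103.42 [ 1.25 -0.18  6.28]
102.26 103.2 [2.56 0.   6.87]
101.46 103.16 [ 4.9  -0.02  6.43]
100.66 103.12 [6.54 0.75 7.74]
99.86 103.12 [9.55 0.6  9.23]
99.06 103.09 [12.   -0.72 10.29]
23.0417 [ 0.04653285  2.25097586 -0.0290467 ]
```

View pics/s2.png

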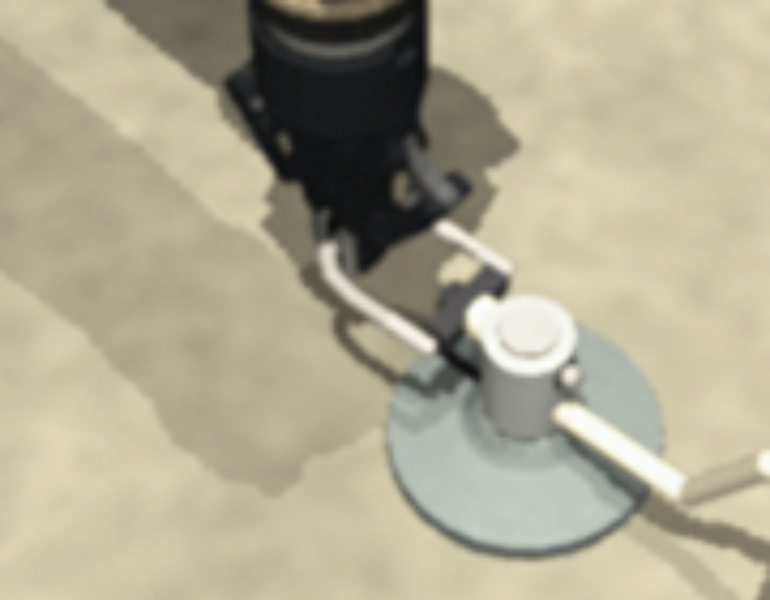

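The pin is home: the tip shows on the hub's far side at (570,375), and there is a hard stop at radius 103.1. Next I flip the ring along its arc, biased slightly inwards.

```bash
python3 - <<'E'
from h import *
a=0.144; H=32.0
for th in np.append(np.arange(0,2.5,0.14),2.52):
    p,o=pose(a,H+70*np.cos(th),75+70*np.sin(th)); r.movel(p,o,velocity=60)
    s=r.read_state(); f=F(a,1); e=s["position"]-p
    print(round(th,2),np.round(f,1),np.round(e,1),round(s["finger_force"],1),round(s["gripper_width"],3),round(s["t"],1))
    if np.linalg.norm(f)>35: break
s=optics.snapshot("scene"); cv2.imwrite("pics/s3.png",cv2.resize(s["img"][210:350,220:400,::-1],(770,600)))
E
```

```text
0.0 [ 3.8 -0.3  6.3] [-1.2 -0.3 -0.2] 40.1 0.075 23.3
0.14 [ 4.2  0.8 -3.1] [-1.4 -0.2 -0.8] 39.1 0.078 23.7
0.28 [ 6.8  0.3 -3. ] [-1.6 -0.1 -0.2] 39.0 0.078 24.0
0.42 [ 8.1  1.  -2.7] [-2.1 -0.  -0.3] 39.0 0.073 24.3
0.56 [10.9  1.2 -0.2] [-2.6 -0.  -0.1] 39.1 0.074 24.6
0.7 [14.1  0.2  4.7] [-3.1 -0.1  0.3] 39.3 0.072 24.9
0.84 [17.4  1.6  7.1] [-3.7 -0.1  0.5] 39.5 0.073 25.2
0.98 [19.8  1.2 15.4] [-3.6 -0.1  1.6] 39.8 0.072 25.6
1.12 [18.7  1.1 20.9] [-2.3 -0.2  3.2] 39.8 0.075 25.9
1.26 [13.5  0.6 18.3] [-0.4 -0.2  3.5] 40.3 0.08 26.2
1.4 [ 7.6  0.2 13.2] [ 1.2 -0.2  3.6] 40.1 0.075 26.5
1.54 [5.1 1.  9.3] [ 1.2 -0.2  2.8] 40.3 0.072 26.8
1.68 [6.1 0.4 5.9] [ 1.  -0.2  2.1] 40.4 0.073 27.1
1.82 [2.6 0.5 4.9] [ 1.6 -0.2  2.3] 39.7 0.076 27.5
1.96 [-0.8  1.3  6. ] [ 1.7 -0.2  1.7] 39.8 0.075 27.8
2.1 [-1.   1.   5.3] [ 1.2 -0.2  1. ] 40.1 0.072 28.1
2.24 [-1.7  2.1  4.2] [ 0.7 -0.2  0.4] 40.5 0.076 28.4
2.38 [-1.1  1.3  3.5] [ 0.3 -0.1 -0.1] 40.7 0.077 28.7
2.52 [-1.2  2.1  0.1] [ 0.1 -0.  -0.7] 40.4 0.073 29.0
```

View pics/s3.png

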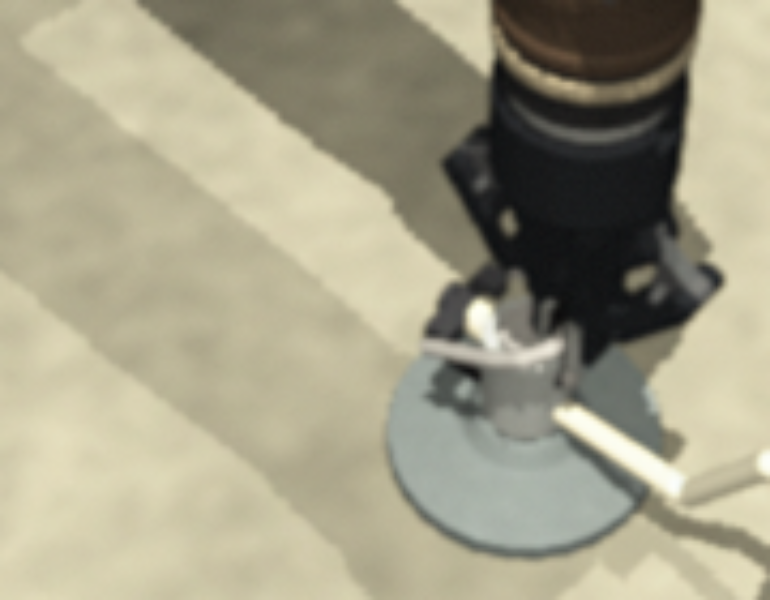

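The ring is over the post and still held. I'll nudge it a little farther past centre, keeping the tips above the post top, and check the forces.

```bash
python3 - <<'E'
from h import *
a=0.144
for rad,z in((-26.5,115),(-29,114.5)):
    p,o=pose(a,rad,z); r.movel(p,o,velocity=30); s=r.read_state(); print(np.round(F(a),1),np.round(s["position"]-p,1),s["t"])
r.gripper_to(0.3); r.wait(0.3); print(np.round(F(a),1))
p,o=pose(a,-29,190); r.movel(p,o,velocity=100)
p,o=pose(a,160,230); r.movel(p,o,velocity=200)
s=optics.snapshot("scene"); i=cv2.resize(s["img"][240:340,280:410,::-1],(780,600),interpolation=cv2.INTER_CUBIC); cv2.imwrite("pics/s4.png",i); print(r.read_state()["t"])
E
```

```text
[ 1.1  2.8 -2.2] [-0.8  0.  -0.6] 29.3417
[ 6.4  3.  -3.9] [-2.4  0.  -1.6] 29.5917
[ 0.3  0.1 -0.1]
32.2917
```

View pics/s4.png

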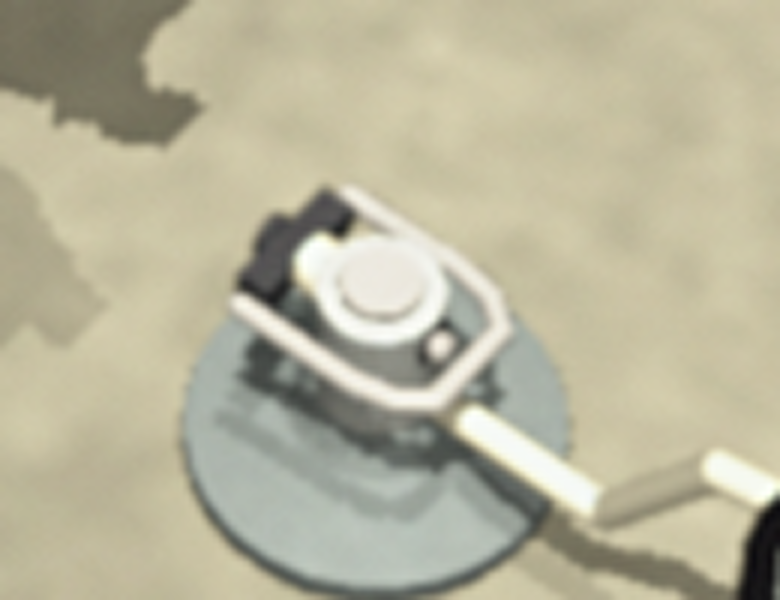

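The ring lies flat around the hub with its bar past the pin's tip. The pin's head and tip sit at the same pixels as when it was home (tip about (353,297.5) in both), and the last forces pushed it inwards. The arm is clear, so I'm handing in.

```bash
python3 - <<'E'
from workcell import workorder
print(workorder.finish_job())
E
```

```text
the job is handed in; nothing more can be done
None
```

The swing arm is locked: I felt out the cross hole at a hub angle of about 0.14 rad, pushed the pin fully home and snapped the ring shut over its end, then handed the job in at about 32 s; the hand-in call returned no verdict.

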